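Load the thread rack in stitching order

TASK

Load the sloping thread rack for the next seat cover, strictly in number order: first put the tallest of the three slim spools into pocket one (one brass tack behind it), then the middle-height one into pocket two (two tacks), then the shortest into pocket three (three tacks). Each spool goes neck outward with its foot down on the pocket's floor and is let go before the next. Leave the other things on the bench where they are.

Things in the scene. Friction and masses are not known exactly. Their poses are not given: they have to be found in the camera images.
- spool_tall: the tallest of three slim white thread spools, 185 mm tall in all, 110 to 340 g, loose, upright at the start. Black foot 56 mm across, 6 mm thick; rigid white winding 54 mm across from the foot to 16 mm below the top; black neck 24 mm across on top. Origin: centre of its underside; z along its axis to the neck.
- spool_mid: the middle-height of three slim white thread spools, 160 mm tall in all, 110 to 340 g, loose, upright at the start. Black foot 56 mm across, 6 mm thick; rigid white winding 54 mm across from the foot to 16 mm below the top; black neck 24 mm across on top. Origin: centre of its underside; z along its axis to the neck.
- spool_short: the shortest of three slim white thread spools, 135 mm tall in all, 110 to 340 g, loose, upright at the start. Black foot 56 mm across, 6 mm thick; rigid white winding 54 mm across from the foot to 16 mm below the top; black neck 24 mm across on top. Origin: centre of its underside; z along its axis to the neck.
- pocket_1: rack pocket 1, with one 18 mm brass tack on the ledge behind it (far side from robot). Fixed plywood box, inside 66 x 66 mm, 65 mm deep, walls 5 mm; three in a row, 130 mm apart, any order. Origin: centre of inside floor, 53 mm above the bench; z: out of the mouth, leaning 27 deg from vertical towards the robot; y: level, along the row; x: away from robot and up.
- pocket_2: rack pocket 2, with two 18 mm brass tacks on the ledge behind it (far side from robot). Fixed plywood box, inside 66 x 66 mm, 65 mm deep, walls 5 mm; three in a row, 130 mm apart, any order. Origin: centre of inside floor, 53 mm above the bench; z: out of the mouth, leaning 27 deg from vertical towards the robot; y: level, along the row; x: away from robot and up.
- pocket_3: rack pocket 3, with three 18 mm brass tacks on the ledge behind it (far side from robot). Fixed plywood box, inside 66 x 66 mm, 65 mm deep, walls 5 mm; three in a row, 130 mm apart, any order. Origin: centre of inside floor, 53 mm above the bench; z: out of the mouth, leaning 27 deg from vertical towards the robot; y: level, along the row; x: away from robot and up.
- disc_a: bystander: cork-brown sanding disc 72 mm across and 9 mm thick lying flat, with a thin steel shank standing up from its centre to 45 mm; near the spools. Origin: centre of its underside.
- disc_b: bystander: a like sanding disc 90 mm across, to the right of the rack. Origin: centre of its underside.
- scissors: bystander: scissors with black loops lying flat near the spools, 205 mm long, 82 mm wide and 11 mm high, along x of its own frame, points to +x. Origin: on the bench under the pivot.

How it is judged:
By the outcome, as a careful person would: the job done as asked, in the order asked, and still so for the second after the job is handed in, with the robot touching nothing.
It also fails if it takes over 72 s, if anything falls off the work surface, if the arm or the gripper's body presses on something with over 40 N, if the wrist force passes 120 N, or if a joint passes its speed limit or range.

ROBOT

A 7-joint arm with a two-finger parallel gripper is mounted at the origin on the work surface. World frame = base frame: x ahead of the robot, y to its left, z up, the work surface at z = 0. Lengths are in m, angles in rad, forces in N, time in s.
With the tool pointing down it reaches from about 0.425 to 0.875 m from the base axis. Payload 4.7 kg.
Tool frame: the origin (TCP) lies at the very end of the fingers, on their centre line; the grasp point (between the pads) lies 19 mm behind it; z points along the fingers, y is the line along which they close (so a half turn about z gives the same grasp; the last joint's range is limited). The gripper opens to 87 mm and grips with 3 to 60 N. Pads are 19 mm wide; open, the fingers measure 117 mm over their backs; the gripper's body (75 mm by 190 mm) begins 51 mm behind the grasp point.
Start: joints at [-1.189, 0.321, -0.07, 1.45, 0.023, 1.371, -0.057], TCP at [0.234, 0.607, 0.223] pointing down, gripper open.
Joint ranges: [-2.86, 2.86], [-0.3, 2.09], [-1.38, 1.24], [0.06, 2.45], [-1.56, 4.7], [0.09, 2.05], [-2.69, 2.69]. Speed limits (rad/s): [2.57, 2.57, 3.14, 3.14, 3.14, 3.14, 3.14].

INTERFACE

Orientations are given as a unit quaternion [x, y, z, w].
In Python, from plant import env gives the robot as it stands.
- The arm moves only by the tool carry_out, never from a script. Its argument "increments" is a list of rows, each an object of numbers: "ax", "ay", "az": the turn, a rotation vector about the tool's x, y, z in rad; "dx", "dy", "dz": the shift along the tool's x, y, z in m; "jaw": the opening in per cent of the stroke, from 0 (shut) to 100 (fully open). A call has exactly 10 rows; each row is the pose to reach, as a shift and turn from the pose commanded when the call began, along the tool's axes at that moment; what a row does not reach only later rows make up. A row lasts 1/10 s, in which the tool goes at most 50 mm and 8.59 degrees, less where a joint would pass 70% of its speed; a pose out of reach is approached as far as the arm can. A call with a gripper value outside its range is refused whole. The fingers move at their own pace and stop on an object; "force" is the grip in N (left out, the last holds). Time passes only in rows, so rows that repeat a pose let the fingers close, or fill a call up. It gives the time, the measured TCP pose, the force, the opening and the grip force at its end, in the units of the state.
- env.observe(): the state, without advancing time (a new reading comes with each control period).
- env.get_image(name): name is "side" or "top"; returns the picture (384x512x3 uint8, red, green, blue); there is no depth.
- env.get_calibration(name): a dict with "camera_matrix" (3x3 intrinsics, pixels), "origin" and "attitude" of the camera in the world. Camera axes: x right, y up, looking along -z (the intrinsics and any distortion apply to the point x, -y, -z); pixel columns grow to the right and rows downward; lengths in m; the calibration is good to about 2 mm. A picture is of the moment at which its call begins. get_calibration takes no time and is no camera call.
- env.finish_job(): hands the job in; it is judged then, once.
Trained networks look in the newest picture that a camera, given by its name, has taken for a name from the list of things; names that differ only in an ending like _2 or _b are one class to them, and where a whole thing is asked for, a point or a joint stands for the part that bears it (a point fixed in the world has none). Each returns a list of dicts, best first, with "score" (0 to 1); they miss things now and then, are a little off and sometimes report something else, mostly with a low value. They report only what shows in the picture. A call takes as long as a camera call.
- env.look_for(target, camera): "box" ([left, top, width, height] as shares, 0 to 1, of the picture: columns of its width, rows of its height, round what is visible of it).
- env.masks_of(target, camera): "mask" (384x512 bool, what is visible of it) and "box" ([left, top, width, height] as shares, 0 to 1, of the picture: columns of its width, rows of its height, round what is visible of it).
- env.spot_point(target, camera): "centre" ([column, row] as shares, 0 to 1, of the picture: columns of its width, rows of its height: a listed point, or the origin of a listed thing).
The state is a dict: "clock": time; "joints": joint angles; "qvel": joint speeds; "effort": joint torques, N m; "tool_pos": TCP position; "tool_rot": TCP orientation; "contact_force": force on the tool from outside, world axes, zero at the start; "ft_torque": the same for the moment, N m; "grip_width": finger opening in m; "grasp_force": force on a finger pad.
Only numpy, scipy, OpenCV 4.12 (cv2) and the standard library are available. Lean on these libraries where they do the work, as an engineer would, in place of code of your own. Each camera call takes 0.05 s, during which the arm holds its last target. There are 200 camera calls.

## Working session

There is one attempt and no reset: what is moved stays moved. The work goes in short steps, Python scripts to look and compute and a tool call to move; the robot and the scene stay as the last step left them, time stands still between calls to the robot, and variables do not carry over. Pictures are saved under pics/ and viewed, at most 10 in all, crops included, and the job is handed in when it is done.

Besides the shell and the picture viewer there is one more tool, called after ">>>" by a JSON object that holds its "api" and its "payload", one argument or row to a line. carry_out: Moves the arm, as the interface text tells. Its arguments: {"type":"object","properties":{"increments":{"type":"array","items":{"type":"object","properties":{"ax":{"type":"number"},"ay":{"type":"number"},"az":{"type":"number"},"dx":{"type":"number"},"dy":{"type":"number"},"dz":{"type":"number"},"jaw":{"type":"number"}}}},"force":{"type":"number"}},"required":["increments"]}

```bash
mkdir -p pics; ls
python3 - <<'E'
from plant import env
import cv2,numpy as np
ims=[]
for c in("side","top"):
    im=env.get_image(c); cv2.imwrite(f"pics/{c}0.png",im[:,:,::-1])
    k=env.get_calibration(c); print(c,k)
    for t in["spool_tall","pocket_1","disc_a","scissors"]:
        print(t,[(round(d['score'],2),np.round(np.array(d['box'])*[512,384,512,384]).astype(int).tolist()) for d in env.look_for(t,c)][:6])
s=env.observe(); print({k:np.round(v,3).tolist() for k,v in s.items()})
E
```

```text
pics
side {'camera_matrix': array([[390.73044847,   0.        , 254.72668233],
       [  0.        , 390.73044847, 196.06811398],
       [  0.        ,   0.        ,   1.        ]]), 'origin': array([ 0.08027183, -0.65717531,  0.86409917]), 'attitude': array([ 0.35304297, -0.11039976, -0.28906985,  0.88295593])}
spool_tall [(0.59, [209, 163, 22, 59])]
pocket_1 [(0.75, [261, 148, 36, 39]), (0.72, [230, 129, 37, 38]), (0.65, [290, 170, 42, 41])]
disc_a [(0.9, [330, 279, 38, 31]), (0.6, [181, 179, 24, 20])]
scissors [(0.91, [209, 227, 60, 59]), (0.44, [290, 169, 46, 41])]
top {'camera_matrix': array([[471.57970359,   0.        , 267.78984557],
       [  0.        , 471.57970359, 193.37402783],
       [  0.        ,   0.        ,   1.        ]]), 'origin': array([ 0.43409447, -0.0209286 ,  1.4110031 ]), 'attitude': array([ 0.02529762, -0.0246632 , -0.70486956,  0.70845653])}
spool_tall [(0.83, [242, 219, 26, 21])]
pocket_1 [(0.65, [245, 140, 34, 37]), (0.64, [196, 147, 36, 36]), (0.62, [289, 134, 35, 34])]
disc_a [(0.98, [379, 173, 29, 30]), (0.88, [198, 218, 24, 25])]
scissors [(0.65, [301, 202, 27, 70])]
{'clock': 0.5, 'joints': [-1.189, 0.321, -0.07, 1.45, 0.023, 1.371, -0.057], 'qvel': [0.0, -0.002, -0.0, -0.002, 0.0, 0.0, -0.002], 'effort': [-0.0, -49.061, -0.403, -31.247, -0.064, 0.035, 0.0], 'tool_pos': [0.234, 0.607, 0.223], 'tool_rot': [0.183, 0.983, -0.0, 0.0], 'contact_force': [-0.726, 0.601, -0.93], 'ft_torque': [0.039, 0.013, 0.051], 'grasp_force': 0.0, 'grip_width': 0.087}
```

View pics/side0.png

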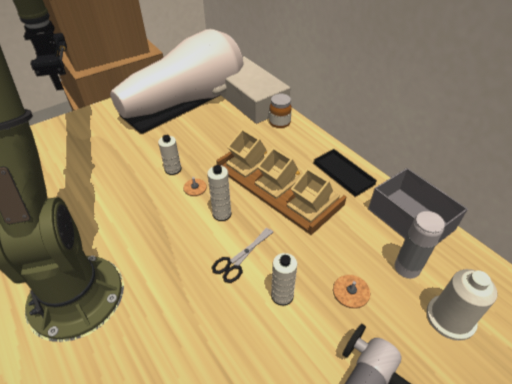

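View pics/top0.png

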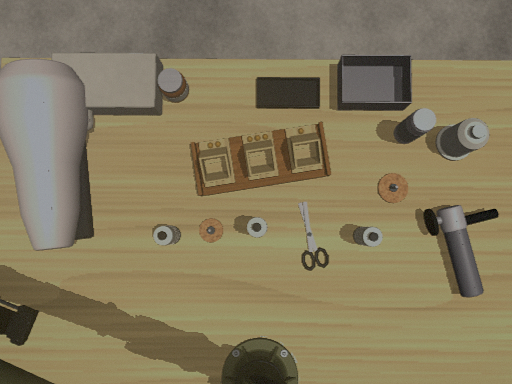

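The spools stand at about (163,236), (257,227) and (371,236) in the top picture. The pockets are at (214,165), (260,158) and (306,152), and I still need the tack counts.

```bash
python3 - <<'E'
import cv2,numpy as np
t=cv2.imread("pics/top0.png"); s=cv2.imread("pics/side0.png")
a=cv2.resize(t[115:200,185:335],None,fx=5.3,fy=5.3,interpolation=cv2.INTER_CUBIC)
cv2.imwrite("pics/tz.png",a)
b=cv2.resize(s[120:235,210:350],None,fx=5,fy=5,interpolation=cv2.INTER_CUBIC); cv2.imwrite("pics/sz.png",b)
E
cat > h.py <<'E'
from plant import env
import cv2,numpy as np
from scipy.spatial.transform import Rotation as R
from scipy.optimize import least_squares
C={c:env.get_calibration(c) for c in("side","top")}
def proj(c,P):
    k=C[c];p=(np.atleast_2d(P)-k['origin'])@R.from_quat(k['attitude']).as_matrix()
    p=p*[1,-1,-1];q=p@k['camera_matrix'].T;return q[:,:2]/q[:,2:]
def tri(us,ut):
    f=lambda x:np.r_[proj("side",x)[0]-us,proj("top",x)[0]-ut]
    r=least_squares(f,[.5,0,.1]);return r.x,r.fun
def onz(c,u,z):
    r=least_squares(lambda x:proj(c,[x[0],x[1],z])[0]-u,[.5,0]);return r.x
E
python3 - <<'E'
from h import *
for c in("side","top"):
    im=env.get_image(c)
    for t in["spool_tall","spool_mid","spool_short"]:
        for d in env.masks_of(t,c): 
            print(c,t,round(d['score'],2),np.round(np.array(d['box'])*[512,384,512,384]).astype(int).tolist())
    for t in["spool_tall","spool_mid","spool_short","pocket_1"]:
        print(c,t,[(round(d['score'],2),np.round(np.array(d['centre'])*[512,384],1).tolist()) for d in env.spot_point(t,c)])
    # dark blobs
    m=(im.max(2)<55).astype(np.uint8)
    n,l,st,ce=cv2.connectedComponentsWithStats(m)
    print([(ce[i].round(1).tolist(),st[i,2:].tolist()) for i in range(1,n) if 15<st[i,4]<150])
E
```

```text
side spool_tall 0.85 [206, 163, 27, 58]
side spool_tall 0.57 [182, 178, 24, 21]
side spool_mid 0.97 [274, 255, 22, 52]
side spool_short 0.84 [163, 134, 22, 43]
side spool_tall [(0.58, [222.5, 213.2])]
side spool_mid [(0.61, [286.5, 296.9])]
side spool_short [(0.79, [174.7, 169.1])]
side pocket_1 [(0.85, [279.0, 169.9]), (0.83, [314.5, 192.8]), (0.64, [250.7, 154.1])]
[([166.2, 138.3], [6, 6, 30]), ([217.0, 169.1], [7, 9, 48]), ([21.3, 198.7], [26, 53, 107]), ([284.8, 260.3], [9, 10, 72]), ([32.3, 302.6], [5, 5, 16]), ([47.5, 318.4], [5, 16, 41]), ([397.0, 379.8], [20, 11, 119])]
top spool_tall 0.64 [351, 227, 31, 18]
top spool_tall 0.57 [245, 218, 21, 18]
top spool_mid 0.84 [351, 228, 31, 18]
top spool_short 0.72 [154, 227, 31, 19]
top spool_tall [(0.57, [255.6, 227.1]), (0.17, [395.9, 189.0])]
top spool_mid [(0.95, [358.6, 234.3]), (0.52, [213.4, 161.4])]
top spool_short [(0.68, [171.0, 235.1])]
top pocket_1 [(0.85, [260.2, 155.3]), (0.73, [213.6, 160.3]), (0.7, [302.5, 145.9])]
[([281.9, 95.1], [8, 8, 30]), ([84.6, 156.0], [5, 19, 38]), ([88.4, 197.1], [9, 62, 130]), ([325.2, 259.1], [8, 15, 26]), ([5.5, 302.3], [12, 7, 23])]
```

View pics/tz.png

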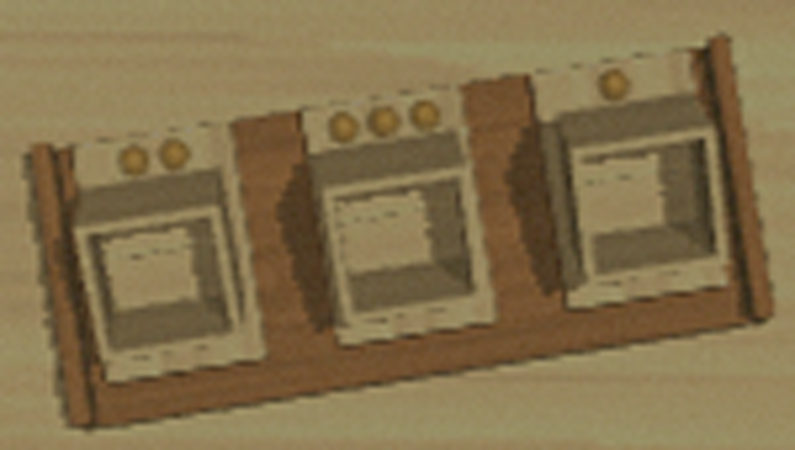

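View pics/sz.png

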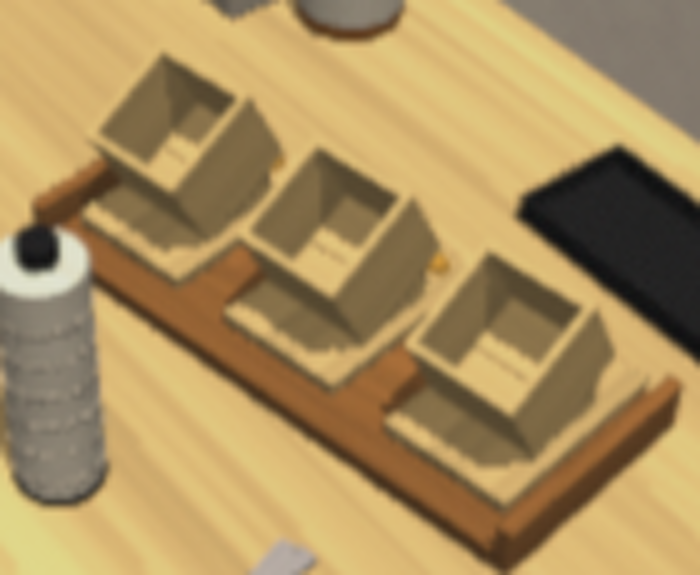

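Tack counts from the pictures: the left pocket (214,165) has two, the middle (260,158) has three, and the right (306,152) has one. I'll fit the rack pose from the mouth corners and triangulate the spool necks.

```bash
cat > fit.py <<'E'
from h import *
c,s=np.cos(np.radians(27)),np.sin(np.radians(27))
def frame(yaw):
    xf=np.array([np.cos(yaw),np.sin(yaw),0]);u=np.array([0,0,1.])
    x=c*xf+s*u; z=c*u-s*xf; return np.c_[x,np.cross(z,x),z]
# corner order BL,FL,FR,BR, pockets left..right (y +130,0,-130)
S=np.array([[(165,52),(98,135),(177,193),(245,97)],[(318,148),(248,230),(337,300),(411,198)],[(490,252),(410,340),(515,418),(597,305)]])/5+[210,120]
T=np.array([[(76,227),(222,206)],[(320,188),(468,166)],[(565,152),(717,125)]])/5.3+[185,115]
O=.038*np.array([(1,1),(-1,1),(-1,-1),(1,-1)])
def pts(p):
    F=frame(p[2]); out=[]
    for k in(1,0,-1):
        o=np.array([p[0],p[1],.053])+F[:,1]*.13*k
        out.append([o+F@[a,b,.065] for a,b in O])
    return np.array(out)
def f(p):
    P=pts(p);return np.r_[(proj("side",P.reshape(-1,3))-S.reshape(-1,2)).ravel(),(proj("top",P[:,[0,3]].reshape(-1,3))-T.reshape(-1,2)).ravel()]
r=least_squares(f,[.55,0,0.1]);p=r.x
print("rack",p.round(4),"rms px",np.sqrt(np.mean(r.fun**2)).round(2)); print(r.fun.reshape(-1,2).round(1).tolist())
F=frame(p[2])
for n,k in((2,1),(3,0),(1,-1)): print("pocket",n,(np.r_[p[:2],.053]+F[:,1]*.13*k).round(4))
for n,us,ut in(("tall",(217,168.5),(257,228)),("mid",(284.8,260),(373,237)),("short",(166.2,138.3),(162,236))):
    print(n,*[a.round(4) for a in tri(us,ut)])
    H=dict(tall=.185,mid=.16,short=.135)[n]
    print('  side neck',onz('side',us,H-.006).round(4),' top',onz('top',ut,H).round(4))
E
python3 fit.py
python3 - <<'E'
import cv2
t=cv2.imread("pics/top0.png")
cv2.imwrite("pics/tz2.png",cv2.resize(t[195:280,145:395],None,fx=3.2,fy=3.2,interpolation=cv2.INTER_CUBIC))
E
```

```text
rack [ 6.465e-01 -4.000e-04  1.656e-01] rms px 1.24
[[-0.8, -1.8], [-2.8, 0.3], [-1.3, -0.0], [0.9, -0.2], [-0.5, -2.5], [-2.5, 1.1], [-1.0, -0.3], [0.6, -0.6], [-0.4, -2.5], [-1.1, 1.1], [-0.5, -0.3], [0.2, 0.2], [1.0, -0.5], [0.8, -0.9], [1.8, -0.7], [1.2, -0.9], [2.3, -1.4], [0.8, -0.6]]
pocket 2 [0.625  0.1278 0.053 ]
pocket 3 [ 6.465e-01 -4.000e-04  5.300e-02]
pocket 1 [ 0.6679 -0.1287  0.053 ]
tall [0.4327 0.0069 0.1816] [-0.8643  0.0808  0.4241 -0.7669]
  side neck [0.436  0.0083]  top [0.4307 0.0079]
mid [ 0.4102 -0.3012  0.152 ] [-0.6867  0.0756  0.4714 -0.7032]
  side neck [ 0.4106 -0.3029]  top [ 0.4085 -0.2981]
short [0.4094 0.266  0.1273] [-0.7783  0.0619  0.2966 -0.6393]
  side neck [0.4106 0.2627]  top [0.4078 0.265 ]
```

View pics/tz2.png

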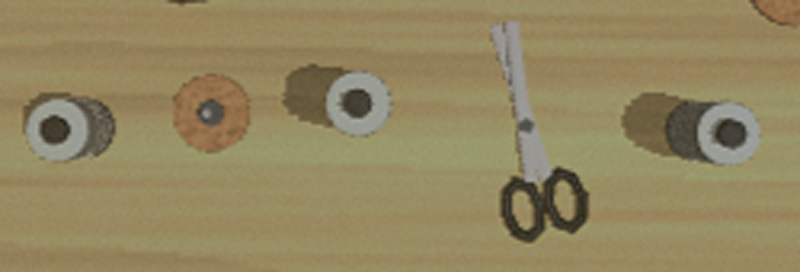

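The neck heights triangulate to the expected tall, mid and short spools at (0.433, 0.007), (0.410, −0.301) and (0.409, 0.266). I'll grasp with the jaws closing along the rack's tilt direction, and plan the waypoints in those axes.

```bash
sed -i 's#/5+\[210,120\]#/5+[209.6,119.6]#; s#/5.3+\[185,115\]#/5.3+[184.6,114.6]#' fit.py
cat > plan.py <<'E'
from h import *
from fit import p,frame,F
yaw=p[2]
xf=np.array([np.cos(yaw),np.sin(yaw),0]);yf=np.array([-np.sin(yaw),np.cos(yaw),0])
U=np.c_[yf,xf,[0,0,-1.]]; T=np.c_[F[:,1],F[:,0],-F[:,2]]
K={n:np.r_[p[:2],.053]+F[:,1]*.13*k for n,k in((2,1),(3,0),(1,-1))}
def delta(p0,R0,p1,R1):
    return (R0.T@(np.array(p1)-p0)).round(4).tolist(), R.from_matrix(R0.T@R1).as_rotvec().round(4).tolist()
E
python3 - <<'E'
from plan import *
for n in(2,3,1): print(n,proj("side",K[n]).round(1),proj("top",K[n]).round(1))
s=env.observe();R0=R.from_quat(s['tool_rot']).as_matrix();p0=s['tool_pos']
sp=dict(tall=([.433,.007],.185,1),mid=([.410,-.301],.160,2),short=([.409,.265],.135,3))
cur=(p0,R0)
for n,(xy,H,k) in sp.items():
    g=np.r_[xy,H-.055]
    for nm,w in(("above",(np.r_[xy,.25],U)),("grasp",(g,U)),("lift",(np.r_[xy,.25 if n!='tall' else .28],U)),("preins",(K[k]+F[:,2]*(H-.055+.105),T)),("ins",(K[k]+F[:,2]*(H-.055+.002),T)),("out",(K[k]+F[:,2]*(H+.06),T))):
        print(n,nm,np.array(w[0]).round(3),*delta(*cur,*w)); cur=w
E
```

```text
rack [0.6469 0.0012 0.1651] rms px 1.14
[[-0.5, -1.8], [-2.5, 0.3], [-1.1, 0.0], [1.1, -0.2], [-0.3, -2.4], [-2.3, 1.1], [-0.9, -0.3], [0.7, -0.6], [-0.3, -2.5], [-1.0, 1.1], [-0.4, -0.4], [0.3, 0.2], [0.8, -0.3], [0.6, -0.7], [1.6, -0.4], [1.0, -0.7], [2.0, -1.1], [0.6, -0.4]]
pocket 2 [0.6256 0.1295 0.053 ]
pocket 3 [0.6469 0.0012 0.053 ]
pocket 1 [ 0.6683 -0.127   0.053 ]
tall [0.4327 0.0069 0.1816] [-0.8643  0.0808  0.4241 -0.7669]
  side neck [0.436  0.0083]  top [0.4307 0.0079]
mid [ 0.4102 -0.3012  0.152 ] [-0.6867  0.0756  0.4714 -0.7032]
  side neck [ 0.4106 -0.3029]  top [ 0.4085 -0.2981]
short [0.4094 0.266  0.1273] [-0.7783  0.0619  0.2966 -0.6393]
  side neck [0.4106 0.2627]  top [0.4078 0.265 ]
2 [[250.2 153. ]] [[216.6 160.3]]
3 [[280.5 172.3]] [[260.9 153.3]]
1 [[314.3 193.9]] [[305.  146.2]]
tall above [0.433 0.007 0.25 ] [-0.4015, -0.4878, -0.0274] [0.0001, 0.0, 1.0379]
tall grasp [0.433 0.007 0.13 ] [0.0, 0.0, 0.12] [0.0, 0.0, 0.0]
tall lift [0.433 0.007 0.28 ] [0.0, 0.0, -0.15] [0.0, 0.0, 0.0]
tall preins [ 0.563 -0.145  0.262] [-0.1708, 0.1034, 0.0176] [-0.4712, 
[... 291 characters left out ...]
0]
mid lift [ 0.41  -0.301  0.25 ] [0.0, 0.0, -0.145] [0.0, 0.0, 0.0]
mid preins [0.532 0.114 0.24 ] [0.3892, 0.188, 0.0099] [-0.4712, 0.0, 0.0]
mid ins [0.578 0.121 0.148] [-0.0, 0.0, 0.103] [0.0, 0.0, 0.0]
mid out [0.527 0.113 0.249] [0.0, -0.0, -0.113] [0.0, 0.0, 0.0]
short above [0.409 0.265 0.25 ] [0.1693, -0.0811, -0.0424] [0.4712, -0.0, -0.0]
short grasp [0.409 0.265 0.08 ] [0.0, 0.0, 0.17] [0.0, 0.0, 0.0]
short lift [0.409 0.265 0.25 ] [0.0, 0.0, -0.17] [0.0, 0.0, 0.0]
short preins [ 0.564 -0.013  0.218] [-0.2993, 0.1074, 0.0322] [-0.4712, 0.0, 0.0]
short ins [ 0.61  -0.005  0.126] [0.0, -0.0, 0.103] [0.0, 0.0, 0.0]
short out [ 0.56  -0.013  0.227] [0.0, -0.0, -0.113] [0.0, 0.0, 0.0]
```

>>> {"api": "carry_out", "payload": {
  "increments": [
    {"dx":-0.02,"dy":-0.025,"dz":-0.005,"az":0.06},
    {"dx":-0.05,"dy":-0.06,"dz":-0.01,"az":0.14},
    {"dx":-0.08,"dy":-0.097,"dz":-0.016,"az":0.22},
    {"dx":-0.11,"dy":-0.133,"dz":-0.02,"az":0.3},
    {"dx":-0.14,"dy":-0.17,"dz":-0.027,"az":0.38},
    {"dx":-0.17,"dy":-0.206,"dz":-0.027,"az":0.46},
    {"dx":-0.2,"dy":-0.243,"dz":-0.027,"az":0.54},
    {"dx":-0.23,"dy":-0.28,"dz":-0.027,"az":0.62},
    {"dx":-0.26,"dy":-0.316,"dz":-0.027,"az":0.7},
    {"dx":-0.28,"dy":-0.34,"dz":-0.027,"az":0.76}
  ]
}}

```text
invalid input
```

```bash
cat > to.py <<'E'
from plan import *
def show(w,Rw):
    s=env.observe();print("t",s['clock'],s['tool_pos'].round(4) if hasattr(s['tool_pos'],'round') else s['tool_pos'],'j',np.round(s['joints'],2))
    print(*delta(np.array(s['tool_pos']),R.from_quat(s['tool_rot']).as_matrix(),w,Rw))
E
python3 -c "
from to import *
show([.433,.007,.25],U)"|tail -2
```

```text
t 1.3 [0.2338 0.6065 0.2226] j [-1.19  0.32 -0.07  1.45  0.02  1.37 -0.06]
[-0.4015, -0.4878, -0.0274] [0.0001, 0.0, 1.0379]
```

>>> {"api": "carry_out", "payload": {
  "increments": [
    {"dx":-0.02,"dy":-0.025,"dz":-0.005,"ax":0,"ay":0,"az":0.06,"jaw":100},
    {"dx":-0.05,"dy":-0.06,"dz":-0.01,"ax":0,"ay":0,"az":0.14,"jaw":100},
    {"dx":-0.08,"dy":-0.097,"dz":-0.016,"ax":0,"ay":0,"az":0.22,"jaw":100},
    {"dx":-0.11,"dy":-0.133,"dz":-0.02,"ax":0,"ay":0,"az":0.3,"jaw":100},
    {"dx":-0.14,"dy":-0.17,"dz":-0.027,"ax":0,"ay":0,"az":0.38,"jaw":100},
    {"dx":-0.17,"dy":-0.206,"dz":-0.027,"ax":0,"ay":0,"az":0.46,"jaw":100},
    {"dx":-0.2,"dy":-0.243,"dz":-0.027,"ax":0,"ay":0,"az":0.54,"jaw":100},
    {"dx":-0.23,"dy":-0.28,"dz":-0.027,"ax":0,"ay":0,"az":0.62,"jaw":100},
    {"dx":-0.26,"dy":-0.316,"dz":-0.027,"ax":0,"ay":0,"az":0.7,"jaw":100},
    {"dx":-0.28,"dy":-0.34,"dz":-0.027,"ax":0,"ay":0,"az":0.76,"jaw":100}
  ],
  "force": 40
}}

```text
clock: 2.3
tool_pos: [0.3737, 0.1852, 0.25]
tool_rot: [0.537, 0.844, 0.001, 0.0]
contact_force: [-0.4, 0.8, -0.3]
grip_width: 0.087
grasp_force: 0.0
```

```bash
python3 -c "
from to import *
show([.433,.007,.25],U)"|tail -2
```

```text
t 2.3 [0.3737 0.1852 0.25  ] j [-0.82 -0.21  0.26  1.95  0.05  1.4  -0.14]
[-0.1866, -0.0217, -0.0001] [0.0011, -0.0003, 0.2718]
```

>>> {"api": "carry_out", "payload": {
  "increments": [
    {"dx":-0.03,"dy":-0.004,"dz":0,"ax":0,"ay":0,"az":0.05,"jaw":100},
    {"dx":-0.07,"dy":-0.008,"dz":0,"ax":0,"ay":0,"az":0.1,"jaw":100},
    {"dx":-0.11,"dy":-0.013,"dz":0,"ax":0,"ay":0,"az":0.16,"jaw":100},
    {"dx":-0.15,"dy":-0.018,"dz":0,"ax":0,"ay":0,"az":0.22,"jaw":100},
    {"dx":-0.175,"dy":-0.021,"dz":0,"ax":0,"ay":0,"az":0.255,"jaw":100},
    {"dx":-0.1866,"dy":-0.0217,"dz":0,"ax":-0.001,"ay":0,"az":0.272,"jaw":100},
    {"dx":-0.1866,"dy":-0.0217,"dz":0,"ax":-0.001,"ay":0,"az":0.272,"jaw":100},
    {"dx":-0.1866,"dy":-0.0217,"dz":0.02,"ax":-0.001,"ay":0,"az":0.272,"jaw":100},
    {"dx":-0.1866,"dy":-0.0217,"dz":0.035,"ax":-0.001,"ay":0,"az":0.272,"jaw":100},
    {"dx":-0.1866,"dy":-0.0217,"dz":0.04,"ax":-0.001,"ay":0,"az":0.272,"jaw":100}
  ]
}}

```text
clock: 3.3
tool_pos: [0.4318, 0.0126, 0.2081]
tool_rot: [0.643, 0.766, -0.001, -0.001]
contact_force: [0.3, 0.5, -0.2]
grip_width: 0.0873
grasp_force: 0.0
```

```bash
python3 -c "
from to import *
show([.433,.007,.13],U)
cv2.imwrite('pics/s1.png',cv2.resize(env.get_image('side')[100:300,130:330],None,fx=3,fy=3)[:,:,::-1])"|tail -2
```

```text
t 3.3 [0.4318 0.0126 0.2081] j [-0.64 -0.18  0.5   1.99  0.09  1.31  0.  ]
[-0.0057, 0.0003, 0.0781] [-0.0017, -0.0004, 0.0095]
```

View pics/s1.png

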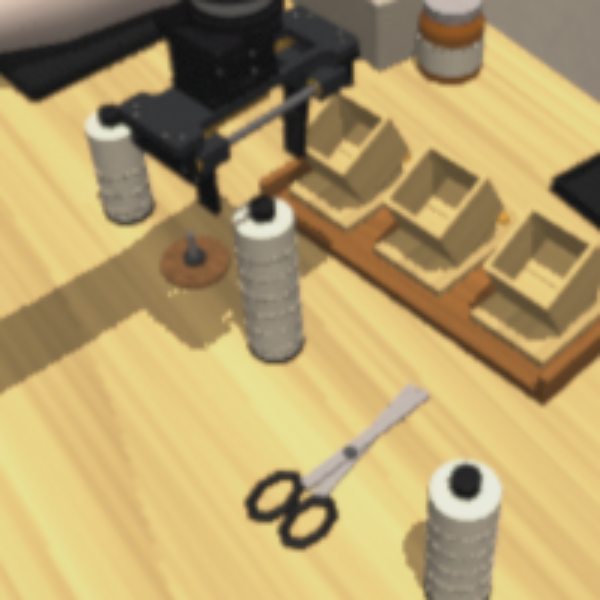

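The fingers straddle the neck at crop (262,208): tips at about (210,205) and (293,155), with the midpoint just above the spool. Descending and closing.

>>> {"api": "carry_out", "payload": {
  "increments": [
    {"dx":-0.006,"dy":0,"dz":0.005,"ax":-0.001,"ay":0,"az":0.01,"jaw":100},
    {"dx":-0.006,"dy":0,"dz":0.02,"ax":-0.001,"ay":0,"az":0.01,"jaw":100},
    {"dx":-0.006,"dy":0,"dz":0.045,"ax":-0.001,"ay":0,"az":0.01,"jaw":100},
    {"dx":-0.006,"dy":0,"dz":0.068,"ax":-0.001,"ay":0,"az":0.01,"jaw":100},
    {"dx":-0.006,"dy":0,"dz":0.078,"ax":-0.001,"ay":0,"az":0.01,"jaw":100},
    {"dx":-0.006,"dy":0,"dz":0.078,"ax":-0.001,"ay":0,"az":0.01,"jaw":100},
    {"dx":-0.006,"dy":0,"dz":0.078,"ax":-0.001,"ay":0,"az":0.01,"jaw":30},
    {"dx":-0.006,"dy":0,"dz":0.078,"ax":-0.001,"ay":0,"az":0.01,"jaw":30},
    {"dx":-0.006,"dy":0,"dz":0.078,"ax":-0.001,"ay":0,"az":0.01,"jaw":30},
    {"dx":-0.006,"dy":0,"dz":0.078,"ax":-0.001,"ay":0,"az":0.01,"jaw":30}
  ],
  "force": 40
}}

```text
clock: 4.35
tool_pos: [0.4347, 0.0049, 0.1322]
tool_rot: [0.648, 0.762, 0.001, 0.001]
contact_force: [0.7, -0.1, -0.3]
grip_width: 0.0626
grasp_force: 0.0
```

```bash
python3 -c "
from to import *
show([.45,-.02,.28],U)
w=K[1]+F[:,2]*(.13+.105);print(w)
show(w,T)"|tail -5
```

```text
t 4.35 [0.4347 0.0049 0.1322] j [-0.63 -0.11  0.54  2.09  0.06  1.14  0.04]
[-0.027, 0.0116, -0.1478] [0.0033, -0.0005, -0.004]
[ 0.56305825 -0.14453222  0.26238653]
t 4.35 [0.4347 0.0049 0.1322] j [-0.63 -0.11  0.54  2.09  0.06  1.14  0.04]
[-0.1681, 0.1031, -0.1299] [-0.468, 0.0005, -0.0041]
```

>>> {"api": "carry_out", "payload": {
  "increments": [
    {"dx":0,"dy":0,"dz":0,"ax":0,"ay":0,"az":0,"jaw":30},
    {"dx":0,"dy":0,"dz":0,"ax":0,"ay":0,"az":0,"jaw":30},
    {"dx":0,"dy":0,"dz":0,"ax":0,"ay":0,"az":0,"jaw":30},
    {"dx":0,"dy":0,"dz":0,"ax":0,"ay":0,"az":0,"jaw":30},
    {"dx":0,"dy":0,"dz":-0.01,"ax":0,"ay":0,"az":0,"jaw":30},
    {"dx":0,"dy":0.002,"dz":-0.035,"ax":0,"ay":0,"az":0,"jaw":30},
    {"dx":0,"dy":0.006,"dz":-0.065,"ax":0,"ay":0,"az":0,"jaw":30},
    {"dx":0,"dy":0.012,"dz":-0.1,"ax":0,"ay":0,"az":0,"jaw":30},
    {"dx":0,"dy":0.02,"dz":-0.13,"ax":0,"ay":0,"az":0,"jaw":30},
    {"dx":0,"dy":0.02,"dz":-0.15,"ax":0,"ay":0,"az":0,"jaw":30}
  ],
  "force": 40
}}

```text
clock: 5.35
tool_pos: [0.4546, 0.0081, 0.2839]
tool_rot: [0.648, 0.762, 0.002, 0.001]
contact_force: [0.3, 0.4, -2.8]
grip_width: 0.0533
grasp_force: 40.0
```

```bash
python3 -c "
from to import *
w=K[1]+F[:,2]*(.13+.105);print(w)
show(w,T)"|tail -3
```

```text
[ 0.56305825 -0.14453222  0.26238653]
t 5.35 [0.4546 0.0081 0.2839] j [-0.65 -0.17  0.51  1.83  0.08  1.45  0.01]
[-0.1681, 0.0825, 0.0219] [-0.4669, 0.0008, -0.004]
```

>>> {"api": "carry_out", "payload": {
  "increments": [
    {"dx":-0.015,"dy":0.003,"dz":0,"ax":-0.03,"ay":0,"az":0,"jaw":30},
    {"dx":-0.04,"dy":0.01,"dz":0,"ax":-0.09,"ay":0,"az":0,"jaw":30},
    {"dx":-0.07,"dy":0.02,"dz":0,"ax":-0.17,"ay":0,"az":0,"jaw":30},
    {"dx":-0.1,"dy":0.035,"dz":0.003,"ax":-0.25,"ay":0,"az":-0.001,"jaw":30},
    {"dx":-0.13,"dy":0.055,"dz":0.008,"ax":-0.34,"ay":0,"az":-0.002,"jaw":30},
    {"dx":-0.155,"dy":0.072,"dz":0.015,"ax":-0.42,"ay":0,"az":-0.004,"jaw":30},
    {"dx":-0.168,"dy":0.0825,"dz":0.022,"ax":-0.467,"ay":0.001,"az":-0.004,"jaw":30},
    {"dx":-0.168,"dy":0.0825,"dz":0.022,"ax":-0.467,"ay":0.001,"az":-0.004,"jaw":30},
    {"dx":-0.168,"dy":0.0825,"dz":0.022,"ax":-0.467,"ay":0.001,"az":-0.004,"jaw":30},
    {"dx":-0.168,"dy":0.0825,"dz":0.022,"ax":-0.467,"ay":0.001,"az":-0.004,"jaw":30}
  ]
}}

```text
clock: 6.35
tool_pos: [0.5618, -0.1435, 0.2596]
tool_rot: [0.628, 0.743, 0.177, 0.15]
contact_force: [1.0, 0.2, -2.0]
grip_width: 0.0535
grasp_force: 40.0
```

```bash
cat > pre.py <<'E'
from to import *
import sys
def pre(k,tcp2foot,name):
    w=K[k]+F[:,2]*(tcp2foot+.105); show(w,T)
    s=env.observe();Rm=R.from_quat(s['tool_rot']).as_matrix();o=np.array(s['tool_pos'])
    a=np.linspace(0,2*np.pi,60);ims=[]
    for c in("side","top"):
        im=env.get_image(c)[:,:,::-1].copy();z=4;
        im=cv2.resize(im,None,fx=z,fy=z,interpolation=cv2.INTER_CUBIC)
        def draw(P,col): cv2.polylines(im,[np.round((proj(c,P)+.5)*z).astype(int)],True,col,1)
        for d in(tcp2foot,): draw((o+np.outer(np.cos(a),Rm[:,0])*.028+np.outer(np.sin(a),Rm[:,1])*.028+Rm[:,2]*d),(0,0,255))
        draw(np.array([K[k]+F@[i,j,.065] for i,j in O]),(0,200,0)); draw(np.array([K[k]+F@[i*33/38,j*33/38,0] for i,j in O]),(255,0,0))
        u=(proj(c,K[k]+F[:,2]*.1)[0]*z).astype(int); h=200;u=np.clip(u,h,[512*z-h,384*z-h])
        ims.append(im[u[1]-h:u[1]+h,u[0]-h:u[0]+h])
    cv2.imwrite(name,np.hstack(ims))
E
sed -i 's/from fit import p,frame,F/from fit import p,frame,F,O/' plan.py
python3 -c "
from pre import *
pre(1,.132,'pics/pre1.png')"|tail -2
```

```text
t 6.35 [ 0.5618 -0.1435  0.2596] j [-0.54 -0.26  0.77  1.98 -0.01  0.92  0.42]
[-0.0013, 0.0022, -0.004] [-0.0034, -0.0011, 0.0015]
```

View pics/pre1.png

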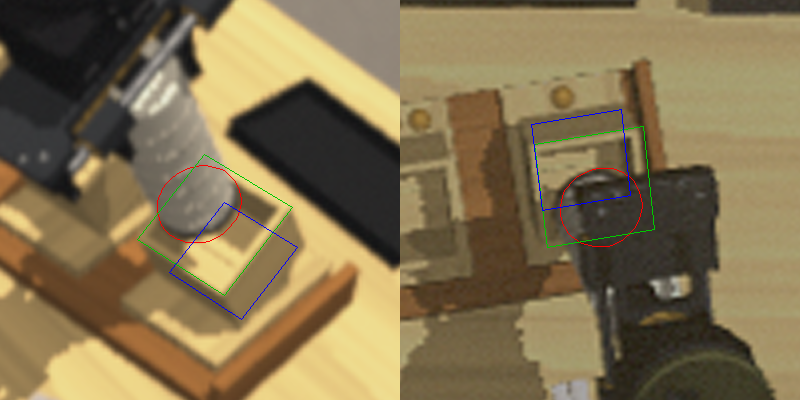

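```bash
cat > sil.py <<'E'
from to import *
def sil(name,H,t2f):
    s=env.observe();Rm=R.from_quat(s['tool_rot']).as_matrix();o=np.array(s['tool_pos'])
    a=np.linspace(0,2*np.pi,60);im=env.get_image("side")
    foot=o+Rm[:,2]*t2f
    def render(dt):
        P=np.vstack([foot+Rm@dt+np.outer(np.cos(a),Rm[:,0])*.028+np.outer(np.sin(a),Rm[:,1])*.028-Rm[:,2]*h for h in(0,H-.06-.03)])
        m=np.zeros((384*8,512*8),np.uint8);cv2.fillConvexPoly(m,cv2.convexHull(np.round((proj("side",P)+.5)*8).astype(np.int32)),255)
        return cv2.resize(m,(512,384),interpolation=cv2.INTER_AREA)>127
    r0=render(np.zeros(3))
    for d in env.masks_of(name,"side"):
        m=d['mask']; ys=np.where(r0.any(1))[0]
        print(d['score'],(m&r0).sum(),r0.sum())
        for y in range(ys[0]-4,ys[-1]+3,4):
            e=lambda q:(np.where(q[y])[0][[0,-1]].tolist() if q[y].any() else None)
            print(y,'mask',e(m),'pred',e(r0))
        break
E
python3 -c "
from sil import *
sil('spool_tall',.185,.132)"|tail -22
```

```text
[[-0.5, -1.8], [-2.5, 0.3], [-1.1, 0.0], [1.1, -0.2], [-0.3, -2.4], [-2.3, 1.1], [-0.9, -0.3], [0.7, -0.6], [-0.3, -2.5], [-1.0, 1.1], [-0.4, -0.4], [0.3, 0.2], [0.8, -0.3], [0.6, -0.7], [1.6, -0.4], [1.0, -0.7], [2.0, -1.1], [0.6, -0.4]]
pocket 2 [0.6256 0.1295 0.053 ]
pocket 3 [0.6469 0.0012 0.053 ]
pocket 1 [ 0.6683 -0.127   0.053 ]
tall [0.4327 0.0069 0.1816] [-0.8643  0.0808  0.4241 -0.7669]
  side neck [0.436  0.0083]  top [0.4307 0.0079]
mid [ 0.4102 -0.3012  0.152 ] [-0.6867  0.0756  0.4714 -0.7032]
  side neck [ 0.4106 -0.3029]  top [ 0.4085 -0.2981]
short [0.4094 0.266  0.1273] [-0.7783  0.0619  0.2966 -0.6393]
  side neck [0.4106 0.2627]  top [0.4078 0.265 ]
0.94 658 749
150 mask [286, 302] pred None
154 mask [291, 304] pred [296, 303]
158 mask [290, 306] pred [290, 308]
162 mask [290, 308] pred [288, 310]
166 mask [290, 310] pred [287, 311]
170 mask [290, 312] pred [289, 313]
174 mask [291, 314] pred [291, 315]
178 mask [294, 315] pred [293, 316]
182 mask [296, 314] pred [296, 316]
186 mask [298, 311] pred [298, 313]
190 mask None pred None
```

>>> {"api": "carry_out", "payload": {
  "increments": [
    {"dx":0,"dy":0.002,"dz":0.005,"ax":-0.003,"ay":-0.001,"az":0.001,"jaw":30},
    {"dx":0,"dy":0.002,"dz":0.015,"ax":-0.003,"ay":-0.001,"az":0.001,"jaw":30},
    {"dx":0,"dy":0.002,"dz":0.028,"ax":-0.003,"ay":-0.001,"az":0.001,"jaw":30},
    {"dx":0,"dy":0.002,"dz":0.04,"ax":-0.003,"ay":-0.001,"az":0.001,"jaw":30},
    {"dx":0,"dy":0.002,"dz":0.05,"ax":-0.003,"ay":-0.001,"az":0.001,"jaw":30},
    {"dx":0,"dy":0.002,"dz":0.06,"ax":-0.003,"ay":-0.001,"az":0.001,"jaw":30},
    {"dx":0,"dy":0.002,"dz":0.07,"ax":-0.003,"ay":-0.001,"az":0.001,"jaw":30},
    {"dx":0,"dy":0.002,"dz":0.08,"ax":-0.003,"ay":-0.001,"az":0.001,"jaw":30},
    {"dx":0,"dy":0.002,"dz":0.085,"ax":-0.003,"ay":-0.001,"az":0.001,"jaw":30},
    {"dx":0,"dy":0.002,"dz":0.085,"ax":-0.003,"ay":-0.001,"az":0.001,"jaw":30}
  ]
}}

```text
clock: 7.55
tool_pos: [0.6015, -0.1378, 0.1836]
tool_rot: [0.629, 0.742, 0.177, 0.151]
contact_force: [-0.1, -0.6, -2.3]
grip_width: 0.0533
grasp_force: 40.0
```

```bash
python3 -c "
from to import *
show(K[1]+F[:,2]*(.132),T);print(env.observe()['ft_torque'])"|tail -3
```

```text
t 7.55 [ 0.6015 -0.1378  0.1836] j [-0.62 -0.06  0.91  2.02 -0.23  0.75  0.6 ]
[-0.0004, 0.001, 0.0151] [-0.0012, 0.001, -0.0007]
[-0.19173765  0.87395935  0.00463875]
```

>>> {"api": "carry_out", "payload": {
  "increments": [
    {"dx":0,"dy":0.001,"dz":0.003,"ax":0,"ay":0,"az":0,"jaw":30},
    {"dx":0,"dy":0.001,"dz":0.006,"ax":0,"ay":0,"az":0,"jaw":30},
    {"dx":0,"dy":0.001,"dz":0.009,"ax":0,"ay":0,"az":0,"jaw":30},
    {"dx":0,"dy":0.001,"dz":0.011,"ax":0,"ay":0,"az":0,"jaw":30},
    {"dx":0,"dy":0.001,"dz":0.0125,"ax":0,"ay":0,"az":0,"jaw":30},
    {"dx":0,"dy":0.001,"dz":0.0135,"ax":0,"ay":0,"az":0,"jaw":30},
    {"dx":0,"dy":0.001,"dz":0.0135,"ax":0,"ay":0,"az":0,"jaw":30},
    {"dx":0,"dy":0.001,"dz":0.0135,"ax":0,"ay":0,"az":0,"jaw":30},
    {"dx":0,"dy":0.001,"dz":0.0135,"ax":0,"ay":0,"az":0,"jaw":30},
    {"dx":0,"dy":0.001,"dz":0.0135,"ax":0,"ay":0,"az":0,"jaw":30}
  ]
}}

```text
clock: 8.55
tool_pos: [0.6088, -0.1368, 0.1734]
tool_rot: [0.629, 0.741, 0.178, 0.151]
contact_force: [0.4, -0.8, -2.2]
grip_width: 0.0529
grasp_force: 40.0
```

```bash
python3 -c "
from to import *
show(K[1]+F[:,2]*(.132),T);print(env.observe()['ft_torque'])"|tail -3
```

```text
t 8.55 [ 0.6088 -0.1368  0.1734] j [-0.62 -0.02  0.92  2.02 -0.29  0.73  0.64]
[-0.0001, -0.0009, 0.0027] [0.0011, 0.0007, -0.0011]
[-0.16604978  0.88383295 -0.01821813]
```

>>> {"api": "carry_out", "payload": {
  "increments": [
    {"dx":0,"dy":-0.0005,"dz":0.001,"ax":0,"ay":0,"az":0,"jaw":30},
    {"dx":0,"dy":-0.0005,"dz":0.002,"ax":0,"ay":0,"az":0,"jaw":30},
    {"dx":0,"dy":-0.0005,"dz":0.0025,"ax":0,"ay":0,"az":0,"jaw":30},
    {"dx":0,"dy":-0.0005,"dz":0.0025,"ax":0,"ay":0,"az":0,"jaw":30},
    {"dx":0,"dy":-0.0005,"dz":0.0025,"ax":0,"ay":0,"az":0,"jaw":68},
    {"dx":0,"dy":-0.0005,"dz":0.0025,"ax":0,"ay":0,"az":0,"jaw":75},
    {"dx":0,"dy":-0.0005,"dz":0.0025,"ax":0,"ay":0,"az":0,"jaw":90},
    {"dx":0,"dy":-0.0005,"dz":0.0025,"ax":0,"ay":0,"az":0,"jaw":100},
    {"dx":0,"dy":-0.0005,"dz":0.0025,"ax":0,"ay":0,"az":0,"jaw":100},
    {"dx":0,"dy":-0.0005,"dz":0.0025,"ax":0,"ay":0,"az":0,"jaw":100}
  ]
}}

```text
clock: 9.55
tool_pos: [0.6095, -0.1367, 0.1708]
tool_rot: [0.629, 0.741, 0.178, 0.151]
contact_force: [-0.3, 0.1, 0.1]
grip_width: 0.0851
grasp_force: 0.1
```

```bash
python3 -c "
from to import *
show(K[1]+F[:,2]*(.25),T)
im=env.get_image('side')
a=np.linspace(0,7,60)
for nm,h in(('tall',.185),):
  c=K[1]+F[:,2]*(h-.003);print('neck pred',proj('side',c))
for d in env.look_for('spool_tall','side'):print(d['score'],np.array(d['box'])*[512,384,512,384])
"|tail -4
```

```text
[-0.0002, -0.0003, -0.118] [0.0009, 0.0008, -0.001]
neck pred [[299.97993085 165.79783093]]
0.87 [294.0928 165.3888  27.0848  36.288 ]
0.31 [271.3088 252.4032  27.2896  53.2992]
```

>>> {"api": "carry_out", "payload": {
  "increments": [
    {"dx":0,"dy":0,"dz":-0.004,"ax":0,"ay":0,"az":0,"jaw":100},
    {"dx":0,"dy":0,"dz":-0.012,"ax":0,"ay":0,"az":0,"jaw":100},
    {"dx":0,"dy":0,"dz":-0.025,"ax":0,"ay":0,"az":0,"jaw":100},
    {"dx":0,"dy":0,"dz":-0.04,"ax":0,"ay":0,"az":0,"jaw":100},
    {"dx":0,"dy":0,"dz":-0.055,"ax":0,"ay":0,"az":0,"jaw":100},
    {"dx":0,"dy":0,"dz":-0.075,"ax":0,"ay":0,"az":0,"jaw":100},
    {"dx":0,"dy":0,"dz":-0.095,"ax":0,"ay":0,"az":0,"jaw":100},
    {"dx":0,"dy":0,"dz":-0.11,"ax":0,"ay":0,"az":0,"jaw":100},
    {"dx":0,"dy":0,"dz":-0.118,"ax":0,"ay":0,"az":0,"jaw":100},
    {"dx":0,"dy":0,"dz":-0.118,"ax":0,"ay":0,"az":0,"jaw":100}
  ]
}}

```text
clock: 10.65
tool_pos: [0.5568, -0.146, 0.2773]
tool_rot: [0.629, 0.741, 0.179, 0.152]
contact_force: [-0.1, -0.8, -0.4]
grip_width: 0.087
grasp_force: 0.0
```

```bash
python3 -c "
from to import *
show([.41,-.301,.25],U)
cv2.imwrite('pics/s2.png',cv2.resize(env.get_image('side')[80:280,160:400],None,fx=3,fy=3)[:,:,::-1])
"|tail -2
```

```text
t 10.65 [ 0.5568 -0.146   0.2773] j [-0.5  -0.28  0.73  1.96 -0.    0.95  0.41]
[-0.1291, -0.1637, -0.0533] [0.4746, 0.0008, -0.002]
```

View pics/s2.png

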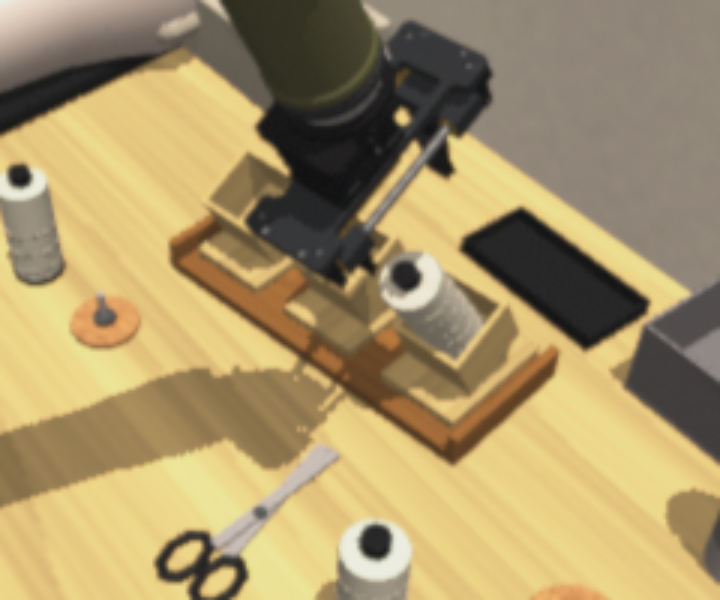

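The tall spool sits in pocket 1 (neck at crop (405,275)) with the gripper clear of it. Going to the mid spool.

>>> {"api": "carry_out", "payload": {
  "increments": [
    {"dx":-0.01,"dy":-0.012,"dz":-0.004,"ax":0.02,"ay":0,"az":0,"jaw":100},
    {"dx":-0.025,"dy":-0.032,"dz":-0.011,"ax":0.08,"ay":0,"az":0,"jaw":100},
    {"dx":-0.045,"dy":-0.057,"dz":-0.019,"ax":0.16,"ay":0,"az":0,"jaw":100},
    {"dx":-0.065,"dy":-0.082,"dz":-0.027,"ax":0.24,"ay":0,"az":0,"jaw":100},
    {"dx":-0.085,"dy":-0.108,"dz":-0.035,"ax":0.32,"ay":0,"az":0,"jaw":100},
    {"dx":-0.105,"dy":-0.133,"dz":-0.043,"ax":0.4,"ay":0,"az":0,"jaw":100},
    {"dx":-0.12,"dy":-0.152,"dz":-0.05,"ax":0.455,"ay":0,"az":-0.001,"jaw":100},
    {"dx":-0.129,"dy":-0.1637,"dz":-0.053,"ax":0.475,"ay":0.001,"az":-0.002,"jaw":100},
    {"dx":-0.129,"dy":-0.1637,"dz":-0.053,"ax":0.475,"ay":0.001,"az":-0.002,"jaw":100},
    {"dx":-0.129,"dy":-0.1637,"dz":-0.053,"ax":0.475,"ay":0.001,"az":-0.002,"jaw":100}
  ]
}}

```text
clock: 11.7
tool_pos: [0.4099, -0.3, 0.2483]
tool_rot: [0.646, 0.763, -0.001, -0.001]
contact_force: [0.7, 0.8, 0.2]
grip_width: 0.0872
grasp_force: 0.0
```

```bash
python3 -c "
from to import *
show([.41,-.301,.105],U)
"|tail -2
```

```text
t 11.7 [ 0.4099 -0.3     0.2483] j [-0.41 -0.03  0.98  1.78  0.03  1.38  0.73]
[-0.0011, 0.0004, 0.1433] [-0.0027, -0.0011, 0.0005]
```

>>> {"api": "carry_out", "payload": {
  "increments": [
    {"dx":-0.001,"dy":0,"dz":0.02,"ax":-0.002,"ay":-0.001,"az":0,"jaw":100},
    {"dx":-0.001,"dy":0,"dz":0.055,"ax":-0.002,"ay":-0.001,"az":0,"jaw":100},
    {"dx":-0.001,"dy":0,"dz":0.09,"ax":-0.002,"ay":-0.001,"az":0,"jaw":100},
    {"dx":-0.001,"dy":0,"dz":0.12,"ax":-0.002,"ay":-0.001,"az":0,"jaw":100},
    {"dx":-0.001,"dy":0,"dz":0.138,"ax":-0.002,"ay":-0.001,"az":0,"jaw":100},
    {"dx":-0.001,"dy":0,"dz":0.1433,"ax":-0.002,"ay":-0.001,"az":0,"jaw":100},
    {"dx":-0.001,"dy":0,"dz":0.1433,"ax":-0.002,"ay":-0.001,"az":0,"jaw":30},
    {"dx":-0.001,"dy":0,"dz":0.1433,"ax":-0.002,"ay":-0.001,"az":0,"jaw":30},
    {"dx":-0.001,"dy":0,"dz":0.1433,"ax":-0.002,"ay":-0.001,"az":0,"jaw":30},
    {"dx":-0.001,"dy":0,"dz":0.1433,"ax":-0.002,"ay":-0.001,"az":0,"jaw":30}
  ],
  "force": 40
}}

```text
clock: 12.7
tool_pos: [0.4103, -0.3017, 0.1063]
tool_rot: [0.646, 0.763, -0.0, 0.001]
contact_force: [-0.1, 0.4, 0.4]
grip_width: 0.063
grasp_force: 0.0
```

>>> {"api": "carry_out", "payload": {
  "increments": [
    {"dx":0,"dy":0,"dz":0,"ax":0,"ay":0,"az":0,"jaw":30},
    {"dx":0,"dy":0,"dz":0,"ax":0,"ay":0,"az":0,"jaw":30},
    {"dx":0,"dy":0,"dz":0,"ax":0,"ay":0,"az":0,"jaw":30},
    {"dx":0,"dy":0,"dz":0,"ax":0,"ay":0,"az":0,"jaw":30},
    {"dx":0,"dy":0,"dz":0,"ax":0,"ay":0,"az":0,"jaw":30},
    {"dx":0,"dy":0,"dz":-0.015,"ax":0,"ay":0,"az":0,"jaw":30},
    {"dx":0,"dy":0,"dz":-0.045,"ax":0,"ay":0,"az":0,"jaw":30},
    {"dx":0,"dy":0,"dz":-0.08,"ax":0,"ay":0,"az":0,"jaw":30},
    {"dx":0,"dy":0,"dz":-0.115,"ax":0,"ay":0,"az":0,"jaw":30},
    {"dx":0,"dy":0,"dz":-0.14,"ax":0,"ay":0,"az":0,"jaw":30}
  ]
}}

```text
clock: 13.7
tool_pos: [0.4093, -0.302, 0.2477]
tool_rot: [0.646, 0.763, -0.0, 0.001]
contact_force: [0.1, 0.2, -2.0]
grip_width: 0.0537
grasp_force: 40.0
```

```bash
python3 -c "
from to import *
show([.435,.10,.25],U)
w=K[2]+F[:,2]*(.107+.09);print(w)
show(w,T)
"|tail -5
```

```text
t 13.7 [ 0.4093 -0.302   0.2477] j [-0.43 -0.04  1.    1.79  0.03  1.37  0.73]
[0.3923, 0.0913, -0.0027] [0.0003, 0.0011, -0.0002]
[0.53734606 0.11476781 0.22852829]
t 13.7 [ 0.4093 -0.302   0.2477] j [-0.43 -0.04  1.    1.79  0.03  1.37  0.73]
[0.3901, 0.1947, 0.0188] [-0.4709, 0.0012, 0.0001]
```

>>> {"api": "carry_out", "payload": {
  "increments": [
    {"dx":0.015,"dy":0.004,"dz":0,"ax":0,"ay":0,"az":0,"jaw":30},
    {"dx":0.045,"dy":0.011,"dz":0,"ax":0,"ay":0,"az":0,"jaw":30},
    {"dx":0.09,"dy":0.022,"dz":0,"ax":0,"ay":0,"az":0,"jaw":30},
    {"dx":0.135,"dy":0.034,"dz":0,"ax":0,"ay":0,"az":0,"jaw":30},
    {"dx":0.18,"dy":0.045,"dz":0,"ax":0,"ay":0,"az":0,"jaw":30},
    {"dx":0.225,"dy":0.057,"dz":0,"ax":0,"ay":0,"az":0,"jaw":30},
    {"dx":0.27,"dy":0.068,"dz":0,"ax":0,"ay":0,"az":0,"jaw":30},
    {"dx":0.315,"dy":0.08,"dz":0,"ax":0,"ay":0,"az":0,"jaw":30},
    {"dx":0.355,"dy":0.09,"dz":0,"ax":0,"ay":0,"az":0,"jaw":30},
    {"dx":0.38,"dy":0.095,"dz":0,"ax":0,"ay":0,"az":0,"jaw":30}
  ]
}}

```text
clock: 14.7
tool_pos: [0.4398, 0.0921, 0.245]
tool_rot: [0.645, 0.764, -0.001, -0.0]
contact_force: [-0.1, -0.3, -2.2]
grip_width: 0.0536
grasp_force: 40.0
```

```bash
python3 -c "
from to import *
w=K[2]+F[:,2]*(.107+.09)
show(w,T)
"|tail -2
```

```text
t 14.7 [0.4398 0.0921 0.245 ] j [-0.72 -0.15  0.41  1.9   0.06  1.38 -0.15]
[0.006, 0.1, 0.0163] [-0.4729, 0.0001, 0.0041]
```

>>> {"api": "carry_out", "payload": {
  "increments": [
    {"dx":0.002,"dy":0.005,"dz":-0.005,"ax":-0.04,"ay":0,"az":0,"jaw":30},
    {"dx":0.004,"dy":0.018,"dz":-0.008,"ax":-0.12,"ay":0,"az":0.001,"jaw":30},
    {"dx":0.006,"dy":0.035,"dz":-0.008,"ax":-0.2,"ay":0,"az":0.002,"jaw":30},
    {"dx":0.006,"dy":0.052,"dz":-0.005,"ax":-0.29,"ay":0,"az":0.003,"jaw":30},
    {"dx":0.006,"dy":0.07,"dz":0.002,"ax":-0.38,"ay":0,"az":0.004,"jaw":30},
    {"dx":0.006,"dy":0.088,"dz":0.01,"ax":-0.44,"ay":0,"az":0.004,"jaw":30},
    {"dx":0.006,"dy":0.1,"dz":0.0163,"ax":-0.473,"ay":0,"az":0.004,"jaw":30},
    {"dx":0.006,"dy":0.1,"dz":0.0163,"ax":-0.473,"ay":0,"az":0.004,"jaw":30},
    {"dx":0.006,"dy":0.1,"dz":0.0163,"ax":-0.473,"ay":0,"az":0.004,"jaw":30},
    {"dx":0.006,"dy":0.1,"dz":0.0163,"ax":-0.473,"ay":0,"az":0.004,"jaw":30}
  ]
}}

```text
clock: 15.7
tool_pos: [0.5383, 0.1111, 0.2295]
tool_rot: [0.63, 0.741, 0.178, 0.151]
contact_force: [-0.1, -0.3, -2.4]
grip_width: 0.0534
grasp_force: 40.0
```

```bash
python3 -c "
from to import *
w=K[2]+F[:,2]*(.107)
show(w,T)
from sil import *
sil('spool_mid',.16,.1065)"|tail -14
```

```text
short [0.4094 0.266  0.1273] [-0.7783  0.0619  0.2966 -0.6393]
  side neck [0.4106 0.2627]  top [0.4078 0.265 ]
t 15.7 [0.5383 0.1111 0.2295] j [-0.66 -0.27  0.31  2.11  0.22  0.83 -0.28]
[0.0039, -0.0008, 0.0907] [0.0011, 0.0014, -0.0034]
0.76 502 530
115 mask [218, 235] pred None
119 mask [218, 238] pred [231, 238]
123 mask [219, 240] pred [226, 241]
127 mask [222, 243] pred [224, 244]
131 mask [224, 246] pred [224, 247]
135 mask [228, 249] pred [227, 249]
139 mask [231, 249] pred [230, 249]
143 mask [233, 247] pred [233, 247]
147 mask [238, 241] pred [237, 241]
```

>>> {"api": "carry_out", "payload": {
  "increments": [
    {"dx":0.002,"dy":0,"dz":0.002,"ax":0.001,"ay":0.001,"az":-0.003,"jaw":30},
    {"dx":0.004,"dy":0,"dz":0.01,"ax":0.001,"ay":0.001,"az":-0.003,"jaw":30},
    {"dx":0.004,"dy":0,"dz":0.02,"ax":0.001,"ay":0.001,"az":-0.003,"jaw":30},
    {"dx":0.004,"dy":0,"dz":0.03,"ax":0.001,"ay":0.001,"az":-0.003,"jaw":30},
    {"dx":0.004,"dy":0,"dz":0.04,"ax":0.001,"ay":0.001,"az":-0.003,"jaw":30},
    {"dx":0.004,"dy":0,"dz":0.05,"ax":0.001,"ay":0.001,"az":-0.003,"jaw":30},
    {"dx":0.004,"dy":0,"dz":0.06,"ax":0.001,"ay":0.001,"az":-0.003,"jaw":30},
    {"dx":0.004,"dy":0,"dz":0.07,"ax":0.001,"ay":0.001,"az":-0.003,"jaw":30},
    {"dx":0.004,"dy":0,"dz":0.075,"ax":0.001,"ay":0.001,"az":-0.003,"jaw":30},
    {"dx":0.004,"dy":0,"dz":0.075,"ax":0.001,"ay":0.001,"az":-0.003,"jaw":30}
  ]
}}

```text
clock: 16.8
tool_pos: [0.571, 0.1208, 0.1607]
tool_rot: [0.629, 0.742, 0.177, 0.151]
contact_force: [-0.7, 0.6, -2.0]
grip_width: 0.0532
grasp_force: 40.0
```

```bash
python3 -c "
from to import *
w=K[2]+F[:,2]*(.1065)
show(w,T)"|tail -2
```

```text
t 16.8 [0.571  0.1208 0.1607] j [-0.67 -0.12  0.36  2.13  0.17  0.66 -0.25]
[-0.0004, 0.0003, 0.0145] [-0.0019, 0.0008, 0.0004]
```

>>> {"api": "carry_out", "payload": {
  "increments": [
    {"dx":0,"dy":0,"dz":0.004,"ax":0,"ay":0,"az":0,"jaw":30},
    {"dx":0,"dy":0,"dz":0.008,"ax":0,"ay":0,"az":0,"jaw":30},
    {"dx":0,"dy":0,"dz":0.011,"ax":0,"ay":0,"az":0,"jaw":30},
    {"dx":0,"dy":0,"dz":0.013,"ax":0,"ay":0,"az":0,"jaw":30},
    {"dx":0,"dy":0,"dz":0.0145,"ax":0,"ay":0,"az":0,"jaw":30},
    {"dx":0,"dy":0,"dz":0.0145,"ax":0,"ay":0,"az":0,"jaw":30},
    {"dx":0,"dy":0,"dz":0.0145,"ax":0,"ay":0,"az":0,"jaw":30},
    {"dx":0,"dy":0,"dz":0.0145,"ax":0,"ay":0,"az":0,"jaw":75},
    {"dx":0,"dy":0,"dz":0.0145,"ax":0,"ay":0,"az":0,"jaw":100},
    {"dx":0,"dy":0,"dz":0.0145,"ax":0,"ay":0,"az":0,"jaw":100}
  ]
}}

```text
clock: 17.8
tool_pos: [0.5782, 0.1223, 0.1495]
tool_rot: [0.628, 0.742, 0.178, 0.151]
contact_force: [-0.9, -0.2, -0.7]
grip_width: 0.07
grasp_force: 0.1
```

>>> {"api": "carry_out", "payload": {
  "increments": [
    {"dx":0,"dy":0,"dz":0,"ax":0,"ay":0,"az":0,"jaw":100},
    {"dx":0,"dy":0,"dz":0,"ax":0,"ay":0,"az":0,"jaw":100},
    {"dx":0,"dy":0,"dz":0,"ax":0,"ay":0,"az":0,"jaw":100},
    {"dx":0,"dy":0,"dz":-0.005,"ax":0,"ay":0,"az":0,"jaw":100},
    {"dx":0,"dy":0,"dz":-0.015,"ax":0,"ay":0,"az":0,"jaw":100},
    {"dx":0,"dy":0,"dz":-0.03,"ax":0,"ay":0,"az":0,"jaw":100},
    {"dx":0,"dy":0,"dz":-0.05,"ax":0,"ay":0,"az":0,"jaw":100},
    {"dx":0,"dy":0,"dz":-0.07,"ax":0,"ay":0,"az":0,"jaw":100},
    {"dx":0,"dy":0,"dz":-0.085,"ax":0,"ay":0,"az":0,"jaw":100},
    {"dx":0,"dy":0,"dz":-0.09,"ax":0,"ay":0,"az":0,"jaw":100}
  ]
}}

```text
clock: 18.8
tool_pos: [0.5379, 0.1157, 0.2321]
tool_rot: [0.628, 0.742, 0.18, 0.152]
contact_force: [1.3, -0.8, 0.4]
grip_width: 0.0868
grasp_force: 0.0
```

```bash
python3 -c "
from to import *
show([.409,.265,.25],U)
env.get_image('side')
print('neck pred',proj('side',K[2]+F[:,2]*.155))
for n in('spool_mid','spool_short','spool_tall'):
 print(n,[(round(d['score'],2),(np.array(d['box'])*[512,384,512,384]).round().tolist()) for d in env.look_for(n,'side')])
"|tail -6
```

```text
t 18.8 [0.5379 0.1157 0.2321] j [-0.65 -0.27  0.3   2.11  0.22  0.83 -0.29]
[0.1685, -0.0831, -0.0627] [0.4752, -0.0012, 0.0]
neck pred [[231.83989703 127.35619351]]
spool_mid [(0.77, [221.0, 128.0, 31.0, 27.0]), (0.46, [293.0, 171.0, 39.0, 41.0])]
spool_short [(0.64, [161.0, 136.0, 19.0, 38.0])]
spool_tall [(0.96, [288.0, 163.0, 33.0, 36.0])]
```

>>> {"api": "carry_out", "payload": {
  "increments": [
    {"dx":0.012,"dy":-0.002,"dz":-0.006,"ax":0.03,"ay":0,"az":0,"jaw":100},
    {"dx":0.035,"dy":-0.008,"dz":-0.014,"ax":0.1,"ay":0,"az":0,"jaw":100},
    {"dx":0.06,"dy":-0.018,"dz":-0.023,"ax":0.18,"ay":0,"az":0,"jaw":100},
    {"dx":0.09,"dy":-0.032,"dz":-0.034,"ax":0.26,"ay":0,"az":0,"jaw":100},
    {"dx":0.115,"dy":-0.05,"dz":-0.044,"ax":0.34,"ay":0,"az":0,"jaw":100},
    {"dx":0.14,"dy":-0.066,"dz":-0.054,"ax":0.42,"ay":0,"az":0,"jaw":100},
    {"dx":0.16,"dy":-0.078,"dz":-0.06,"ax":0.465,"ay":-0.001,"az":0,"jaw":100},
    {"dx":0.1685,"dy":-0.083,"dz":-0.0627,"ax":0.475,"ay":-0.001,"az":0,"jaw":100},
    {"dx":0.1685,"dy":-0.083,"dz":-0.0627,"ax":0.475,"ay":-0.001,"az":0,"jaw":100},
    {"dx":0.1685,"dy":-0.083,"dz":-0.0627,"ax":0.475,"ay":-0.001,"az":0,"jaw":100}
  ]
}}

```text
clock: 20.0
tool_pos: [0.4092, 0.2636, 0.2467]
tool_rot: [0.647, 0.763, -0.002, -0.0]
contact_force: [1.1, -0.6, -0.3]
grip_width: 0.0873
grasp_force: 0.0
```

```bash
python3 -c "
from to import *
show([.409,.265,.08],U)
"|tail -2
```

```text
t 20.0 [0.4092 0.2636 0.2467] j [-0.79 -0.04  0.16  1.81  0.01  1.38 -0.47]
[0.0018, 0.0006, 0.1667] [-0.0037, 0.0023, -0.0011]
```

>>> {"api": "carry_out", "payload": {
  "increments": [
    {"dx":0.002,"dy":0,"dz":0.02,"ax":-0.003,"ay":0.002,"az":-0.001,"jaw":100},
    {"dx":0.002,"dy":0,"dz":0.06,"ax":-0.003,"ay":0.002,"az":-0.001,"jaw":100},
    {"dx":0.002,"dy":0,"dz":0.1,"ax":-0.003,"ay":0.002,"az":-0.001,"jaw":100},
    {"dx":0.002,"dy":0,"dz":0.135,"ax":-0.003,"ay":0.002,"az":-0.001,"jaw":100},
    {"dx":0.002,"dy":0,"dz":0.158,"ax":-0.003,"ay":0.002,"az":-0.001,"jaw":100},
    {"dx":0.002,"dy":0,"dz":0.166,"ax":-0.003,"ay":0.002,"az":-0.001,"jaw":100},
    {"dx":0.002,"dy":0,"dz":0.166,"ax":-0.003,"ay":0.002,"az":-0.001,"jaw":30},
    {"dx":0.002,"dy":0,"dz":0.166,"ax":-0.003,"ay":0.002,"az":-0.001,"jaw":30},
    {"dx":0.002,"dy":0,"dz":0.166,"ax":-0.003,"ay":0.002,"az":-0.001,"jaw":30},
    {"dx":0.002,"dy":0,"dz":0.166,"ax":-0.003,"ay":0.002,"az":-0.001,"jaw":30}
  ],
  "force": 40
}}

```text
clock: 21.0
tool_pos: [0.4087, 0.267, 0.0826]
tool_rot: [0.646, 0.763, 0.001, -0.0]
contact_force: [-0.3, -0.5, -0.2]
grip_width: 0.0628
grasp_force: 0.0
```

>>> {"api": "carry_out", "payload": {
  "increments": [
    {"dx":0,"dy":0,"dz":0,"ax":0,"ay":0,"az":0,"jaw":30},
    {"dx":0,"dy":0,"dz":0,"ax":0,"ay":0,"az":0,"jaw":30},
    {"dx":0,"dy":0,"dz":0,"ax":0,"ay":0,"az":0,"jaw":30},
    {"dx":0,"dy":0,"dz":0,"ax":0,"ay":0,"az":0,"jaw":30},
    {"dx":0,"dy":0,"dz":0,"ax":0,"ay":0,"az":0,"jaw":30},
    {"dx":0,"dy":0,"dz":-0.015,"ax":0,"ay":0,"az":0,"jaw":30},
    {"dx":0,"dy":0,"dz":-0.05,"ax":0,"ay":0,"az":0,"jaw":30},
    {"dx":0,"dy":0,"dz":-0.09,"ax":0,"ay":0,"az":0,"jaw":30},
    {"dx":0,"dy":0,"dz":-0.125,"ax":0,"ay":0,"az":0,"jaw":30},
    {"dx":0,"dy":0,"dz":-0.15,"ax":0,"ay":0,"az":0,"jaw":30}
  ]
}}

```text
clock: 22.0
tool_pos: [0.4079, 0.2663, 0.2329]
tool_rot: [0.646, 0.763, 0.0, -0.001]
contact_force: [-1.0, 0.1, -1.4]
grip_width: 0.0534
grasp_force: 39.9
```

```bash
python3 -c "
from to import *
show([.44,-.03,.24],U)
w=K[3]+F[:,2]*(.082+.095);print(w)
show(w,T)
"|tail -5
```

```text
t 22.0 [0.4079 0.2663 0.2329] j [-0.8  -0.03  0.16  1.83  0.    1.34 -0.47]
[-0.2976, -0.0173, -0.0075] [-0.0004, -0.0012, 0.0009]
[ 0.56766705 -0.0119724   0.21070815]
t 22.0 [0.4079 0.2663 0.2329] j [-0.8  -0.03  0.16  1.83  0.    1.34 -0.47]
[-0.3009, 0.1116, 0.0217] [-0.4717, -0.0014, 0.0006]
```

>>> {"api": "carry_out", "payload": {
  "increments": [
    {"dx":-0.01,"dy":0,"dz":-0.001,"ax":0,"ay":0,"az":0,"jaw":30},
    {"dx":-0.035,"dy":-0.001,"dz":-0.004,"ax":0,"ay":0,"az":0,"jaw":30},
    {"dx":-0.075,"dy":-0.004,"dz":-0.0075,"ax":0,"ay":0,"az":0,"jaw":30},
    {"dx":-0.115,"dy":-0.006,"dz":-0.0075,"ax":0,"ay":0,"az":0,"jaw":30},
    {"dx":-0.155,"dy":-0.008,"dz":-0.0075,"ax":0,"ay":0,"az":0,"jaw":30},
    {"dx":-0.195,"dy":-0.01,"dz":-0.0075,"ax":0,"ay":0,"az":0,"jaw":30},
    {"dx":-0.235,"dy":-0.01,"dz":-0.0075,"ax":0,"ay":0,"az":0,"jaw":30},
    {"dx":-0.27,"dy":-0.008,"dz":-0.0075,"ax":0,"ay":0,"az":0,"jaw":30},
    {"dx":-0.293,"dy":-0.005,"dz":-0.0075,"ax":0,"ay":0,"az":0,"jaw":30},
    {"dx":-0.3,"dy":-0.003,"dz":-0.0075,"ax":0,"ay":0,"az":0,"jaw":30}
  ]
}}

```text
clock: 23.0
tool_pos: [0.4534, -0.0336, 0.2366]
tool_rot: [0.648, 0.762, -0.002, -0.001]
contact_force: [-0.3, 0.9, -1.0]
grip_width: 0.0529
grasp_force: 39.9
```

```bash
python3 -c "
from to import *
w=K[3]+F[:,2]*(.082+.095)
show(w,T)
"|tail -2
```

```text
t 23.0 [ 0.4534 -0.0336  0.2366] j [-0.54 -0.14  0.51  1.9   0.07  1.37  0.11]
[0.003, 0.1163, 0.0254] [-0.4754, 0.0008, -0.0043]
```

>>> {"api": "carry_out", "payload": {
  "increments": [
    {"dx":0.001,"dy":0.005,"dz":-0.004,"ax":-0.04,"ay":0,"az":0,"jaw":30},
    {"dx":0.002,"dy":0.02,"dz":-0.004,"ax":-0.12,"ay":0,"az":-0.001,"jaw":30},
    {"dx":0.003,"dy":0.04,"dz":-0.002,"ax":-0.2,"ay":0,"az":-0.002,"jaw":30},
    {"dx":0.003,"dy":0.06,"dz":0.002,"ax":-0.29,"ay":0,"az":-0.003,"jaw":30},
    {"dx":0.003,"dy":0.085,"dz":0.01,"ax":-0.38,"ay":0,"az":-0.004,"jaw":30},
    {"dx":0.003,"dy":0.105,"dz":0.018,"ax":-0.44,"ay":0.001,"az":-0.004,"jaw":30},
    {"dx":0.003,"dy":0.116,"dz":0.0254,"ax":-0.475,"ay":0.001,"az":-0.004,"jaw":30},
    {"dx":0.003,"dy":0.116,"dz":0.0254,"ax":-0.475,"ay":0.001,"az":-0.004,"jaw":30},
    {"dx":0.003,"dy":0.116,"dz":0.0254,"ax":-0.475,"ay":0.001,"az":-0.004,"jaw":30},
    {"dx":0.003,"dy":0.116,"dz":0.0254,"ax":-0.475,"ay":0.001,"az":-0.004,"jaw":30}
  ]
}}

```text
clock: 24.0
tool_pos: [0.5684, -0.0071, 0.2137]
tool_rot: [0.626, 0.743, 0.18, 0.151]
contact_force: [0.3, 0.7, -1.5]
grip_width: 0.0529
grasp_force: 39.9
```

```bash
python3 -c "
from to import *
w=K[3]+F[:,2]*(.082)
show(w,T)
from sil import *
sil('spool_short',.135,.082)"|tail -12
```

```text
side neck [0.4106 0.2627]  top [0.4078 0.265 ]
t 24.0 [ 0.5684 -0.0071  0.2137] j [-0.54 -0.23  0.5   2.1   0.06  0.78  0.11]
[-0.0051, -0.0031, 0.0969] [0.0033, -0.0037, 0.005]
0.85 417 454
136 mask [251, 270] pred None
140 mask [255, 272] pred [264, 271]
144 mask [255, 274] pred [259, 275]
148 mask [256, 277] pred [257, 277]
152 mask [258, 279] pred [257, 279]
156 mask [260, 279] pred [259, 280]
160 mask [263, 278] pred [262, 278]
164 mask None pred [266, 273]
```

>>> {"api": "carry_out", "payload": {
  "increments": [
    {"dx":-0.003,"dy":-0.002,"dz":0.002,"ax":0.003,"ay":-0.003,"az":0.005,"jaw":30},
    {"dx":-0.005,"dy":-0.003,"dz":0.008,"ax":0.003,"ay":-0.003,"az":0.005,"jaw":30},
    {"dx":-0.005,"dy":-0.003,"dz":0.02,"ax":0.003,"ay":-0.003,"az":0.005,"jaw":30},
    {"dx":-0.005,"dy":-0.003,"dz":0.03,"ax":0.003,"ay":-0.003,"az":0.005,"jaw":30},
    {"dx":-0.005,"dy":-0.003,"dz":0.04,"ax":0.003,"ay":-0.003,"az":0.005,"jaw":30},
    {"dx":-0.005,"dy":-0.003,"dz":0.051,"ax":0.003,"ay":-0.003,"az":0.005,"jaw":30},
    {"dx":-0.005,"dy":-0.003,"dz":0.062,"ax":0.003,"ay":-0.003,"az":0.005,"jaw":30},
    {"dx":-0.005,"dy":-0.003,"dz":0.073,"ax":0.003,"ay":-0.003,"az":0.005,"jaw":30},
    {"dx":-0.005,"dy":-0.003,"dz":0.081,"ax":0.003,"ay":-0.003,"az":0.005,"jaw":30},
    {"dx":-0.005,"dy":-0.003,"dz":0.081,"ax":0.003,"ay":-0.003,"az":0.005,"jaw":30}
  ]
}}

```text
clock: 25.1
tool_pos: [0.6027, -0.0069, 0.138]
tool_rot: [0.629, 0.742, 0.177, 0.15]
contact_force: [-0.7, 0.5, -1.7]
grip_width: 0.0532
grasp_force: 39.9
```

```bash
python3 -c "
from to import *
w=K[3]+F[:,2]*(.082)
show(w,T)"|tail -2
```

```text
t 25.1 [ 0.6027 -0.0069  0.138 ] j [-0.57 -0.05  0.58  2.12 -0.1   0.6   0.25]
[0.0008, 0.0015, 0.0141] [-0.0027, 0.0004, -0.0006]
```

>>> {"api": "carry_out", "payload": {
  "increments": [
    {"dx":0.0005,"dy":0.001,"dz":0.004,"ax":-0.002,"ay":0,"az":0,"jaw":30},
    {"dx":0.0005,"dy":0.001,"dz":0.008,"ax":-0.002,"ay":0,"az":0,"jaw":30},
    {"dx":0.0005,"dy":0.001,"dz":0.011,"ax":-0.002,"ay":0,"az":0,"jaw":30},
    {"dx":0.0005,"dy":0.001,"dz":0.013,"ax":-0.002,"ay":0,"az":0,"jaw":30},
    {"dx":0.0005,"dy":0.001,"dz":0.014,"ax":-0.002,"ay":0,"az":0,"jaw":30},
    {"dx":0.0005,"dy":0.001,"dz":0.014,"ax":-0.002,"ay":0,"az":0,"jaw":30},
    {"dx":0.0005,"dy":0.001,"dz":0.014,"ax":-0.002,"ay":0,"az":0,"jaw":30},
    {"dx":0.0005,"dy":0.001,"dz":0.014,"ax":-0.002,"ay":0,"az":0,"jaw":75},
    {"dx":0.0005,"dy":0.001,"dz":0.014,"ax":-0.002,"ay":0,"az":0,"jaw":100},
    {"dx":0.0005,"dy":0.001,"dz":0.014,"ax":-0.002,"ay":0,"az":0,"jaw":100}
  ]
}}

```text
clock: 26.1
tool_pos: [0.6106, -0.0053, 0.1281]
tool_rot: [0.629, 0.741, 0.179, 0.152]
contact_force: [-0.0, -0.5, 0.3]
grip_width: 0.0699
grasp_force: 0.0
```

>>> {"api": "carry_out", "payload": {
  "increments": [
    {"dx":0,"dy":0,"dz":0,"ax":0,"ay":0,"az":0,"jaw":100},
    {"dx":0,"dy":0,"dz":0,"ax":0,"ay":0,"az":0,"jaw":100},
    {"dx":0,"dy":0,"dz":0,"ax":0,"ay":0,"az":0,"jaw":100},
    {"dx":0,"dy":0,"dz":-0.005,"ax":0,"ay":0,"az":0,"jaw":100},
    {"dx":0,"dy":0,"dz":-0.015,"ax":0,"ay":0,"az":0,"jaw":100},
    {"dx":0,"dy":0,"dz":-0.03,"ax":0,"ay":0,"az":0,"jaw":100},
    {"dx":0,"dy":0,"dz":-0.05,"ax":0,"ay":0,"az":0,"jaw":100},
    {"dx":0,"dy":0,"dz":-0.07,"ax":0,"ay":0,"az":0,"jaw":100},
    {"dx":0,"dy":0,"dz":-0.09,"ax":0,"ay":0,"az":0,"jaw":100},
    {"dx":0,"dy":0,"dz":-0.105,"ax":0,"ay":0,"az":0,"jaw":100}
  ]
}}

```text
clock: 27.1
tool_pos: [0.5628, -0.0136, 0.2234]
tool_rot: [0.629, 0.741, 0.18, 0.152]
contact_force: [0.1, 1.4, 0.4]
grip_width: 0.0866
grasp_force: 0.0
```

>>> {"api": "carry_out", "payload": {
  "increments": [
    {"dx":0,"dy":-0.01,"dz":0,"ax":0.02,"ay":0,"az":0,"jaw":100},
    {"dx":0,"dy":-0.03,"dz":-0.01,"ax":0.1,"ay":0,"az":0,"jaw":100},
    {"dx":0,"dy":-0.05,"dz":-0.02,"ax":0.18,"ay":0,"az":0,"jaw":100},
    {"dx":0,"dy":-0.07,"dz":-0.03,"ax":0.26,"ay":0,"az":0,"jaw":100},
    {"dx":0,"dy":-0.085,"dz":-0.04,"ax":0.34,"ay":0,"az":0,"jaw":100},
    {"dx":0,"dy":-0.09,"dz":-0.045,"ax":0.42,"ay":0,"az":0,"jaw":100},
    {"dx":0,"dy":-0.09,"dz":-0.045,"ax":0.47,"ay":0,"az":0,"jaw":100},
    {"dx":0,"dy":-0.09,"dz":-0.045,"ax":0.47,"ay":0,"az":0,"jaw":100},
    {"dx":0,"dy":-0.09,"dz":-0.045,"ax":0.47,"ay":0,"az":0,"jaw":100},
    {"dx":0,"dy":-0.09,"dz":-0.045,"ax":0.47,"ay":0,"az":0,"jaw":100}
  ]
}}

```text
clock: 28.1
tool_pos: [0.463, -0.0298, 0.2197]
tool_rot: [0.647, 0.763, 0.001, 0.001]
contact_force: [0.1, -0.6, -0.1]
grip_width: 0.087
grasp_force: 0.0
```

```bash
python3 -c "
from h import *
cv2.imwrite('pics/s3.png',cv2.resize(env.get_image('side')[80:300,150:410],None,fx=2.7,fy=2.7)[:,:,::-1])
"
```

```text
(no output)
```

View pics/s3.png

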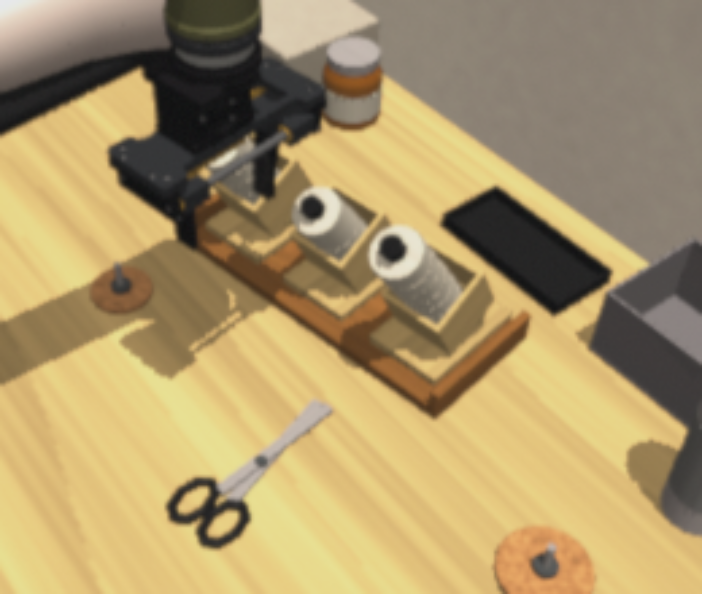

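All three spools are seated neck out: tall at crop (400,255), short at (320,210), and mid behind the gripper at (235,160). The bystanders haven't moved and the gripper is clear, so I'm handing in.

```bash
python3 -c "
from plant import env
print(env.finish_job())"
```

```text
the job is handed in; nothing more can be done
None
```

The rack is loaded in number order, tall in pocket 1, mid in pocket 2 and short in pocket 3, and the job is handed in at about 28 s of the 72 s allowed; no verdict came back.

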